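Bolt the low tool chest

ROBOT

A 6-joint arm with a two-finger parallel gripper is mounted at the origin on a cart in front of the work surface, level with it; the furniture and walls round the work are solid. World frame = base frame: x ahead of the robot, y to its left, z up, the work surface at z = 0. Lengths are in m, angles in degrees, forces in N, time in s.
With the tool pointing down it reaches from about 0.4 to 0.825 m from the base axis. Payload 7 kg.
Tool frame: the origin (TCP) lies midway between the tips of the shut fingers; the grasp point (between the pads) lies 19 mm behind it; z points along the fingers, y is the line along which they close (so a half turn about z gives the same grasp; the last joint's range is limited). The gripper opens to 88 mm and grips with 3 to 60 N. Pads are 19 mm wide; open, the fingers measure 130 mm over their backs; the gripper's body (78 mm by 193 mm) begins 47 mm behind the grasp point.
Start: joints at [81.595, 20.546, 0.682, 0, -70.136, -16.507], TCP at [0.284, 0.612, 0.227] pointing down, gripper open.
Joint ranges: [-176.03, 176.03], [-82.01, 121.73], [-58.28, 71.71], [-173.87, 95.51], [-174.79, -0.11], [-173.66, 173.66]. Speed limits (degrees/s): [136.94, 136.94, 172.46, 180, 180, 180].

INTERFACE

Orientations are given as [roll, pitch, yaw] about the fixed x, y, z axes, in that order (R = Rz(yaw) Ry(pitch) Rx(roll)).
In Python, from plant import telemetry, viewer, workorder gives the robot as it stands. The module is installed in compiled form; this text tells all that it offers.
- The arm moves only by the tool carry_out, never from a script. Its argument "rows" is a list of rows, each a list of 6 numbers: the shift along the tool's x, y, z in m, then the turn, a rotation vector about the tool's x, y, z in rad. In form: [[tx, ty, tz, ax, ay, az], ...]. A call has 1 to 8 rows; each row is the pose to reach, as a shift and turn from the pose commanded when the call began, along the tool's axes at that moment; what a row does not reach only later rows make up. A row lasts 1/8 s, in which the tool goes at most 62.5 mm and 10.7 degrees, less where a joint would pass 70% of its speed; a pose out of reach is approached as far as the arm can. A call with a gripper value outside its range is refused whole. "grip" is the gripper's target within -1 to 1 (fully open at 1, half-way at 0, shut at -1), set as the call begins (left out, the last holds). The fingers move at their own pace and stop on an object; the grip force is fixed at half the most. Time passes only in rows, so rows that repeat a pose let the fingers close. It gives the time, the measured TCP pose, the force, the opening and the grip force at its end, in the units of the state.
- telemetry.get_obs(): the state, without advancing time (a new reading comes with each control period).
- viewer.snapshot(name): name is "scene" or "top" or "wrist"; returns the picture (480x640x3 uint8, red, green, blue); there is no depth.
- viewer.camera_info(name): a dict with "intrinsics" (3x3 intrinsics, pixels), "extrinsics" (4x4, takes a point from camera to world coordinates); the wrist camera has in their place "tool_from_camera" (4x4, takes a point from camera to tool coordinates, whose origin is the TCP and whose axes are the flange's). Camera axes: x right, y down, z forward; pixel columns grow to the right and rows downward; lengths in m; the calibration is good to about 2 mm. A picture is of the moment at which its call begins: read the wrist's pose just before it. camera_info takes no time and is no camera call.
- workorder.close_job(): hands the job in; it is judged then, once.
The state is a dict: "clock": time; "joint_pos": joint angles; "qvel": joint speeds; "tau": joint torques, N m; "tool_pos": TCP position; "orientation": TCP orientation; "force": force on the tool from outside, world axes, zero at the start; "moment": the same for the moment, N m; "opening": finger opening in m; "gripper_force": force on a finger pad.
Only numpy, scipy, OpenCV 4.12 (cv2) and the standard library are available. Lean on these libraries where they do the work, as an engineer would, in place of code of your own. Each camera call takes 0.05 s, during which the arm holds its last target. There are 200 camera calls.

TASK

Two plywood tool chests with shut lids stand on the worktop, each with a drawn-back barrel bolt on its lid. Lock the lower, longer chest: slide its bolt by the knob fully home, through the keeper. Leave the bolt of the taller chest as it is.

Things in the scene. Friction and masses are not known exactly. Their poses are not given: they have to be found in the camera images.
- low_knob (a point): Middle of the bolt's knob (upright dark cylinder, 18 mm diameter, 32 mm high) on the low chest (100 deep, 230 long, 45 high; fixed), 44 mm above the lid, 89 above the worktop. +y is the way the bolt slides home (about robot's left, chest turned up to 20 degrees); z up. Guide and keeper straps, 22 mm wide, rise 22 mm above the lid and start 14 mm from this point at either end of its travel.
- low_bolt (a joint): How far the low chest's bolt is home, m: 0 drawn back, 0.050 the stop, fully home; starts at 0 to 0.010. The tip (12 mm rod) meets the keeper at 0.012 and is right through it at 0.036. The knob moves with it along +y of low_knob, against about 3 N of friction; no spring, it stays where it is left.
- tall_knob (a point): Middle of the knob of the other bolt, to be left alone: same bolt and axes, on the tall chest (plywood, 150 mm deep, 200 long, 85 high; fixed); 44 mm above its lid, 129 mm above the worktop. Either chest may be the left or the right one.
- tall_bolt (a joint): How far the tall chest's bolt is pushed home, in m: same meaning; it starts between 0 and 0.010 and must stay there.

How it is judged:
By the outcome, as a careful person would: the job done as asked, in the order asked, and still so for the second after the job is handed in, with the robot touching nothing.
It also fails if it takes over 27 s, if anything falls off the work surface, if the arm or the gripper's body presses on something with over 40 N, if the wrist force passes 120 N, or if a joint passes its speed limit or range.

## Working session

There is one attempt and no reset: what is moved stays moved. The work goes in short steps, Python scripts to look and compute and a tool call to move; the robot and the scene stay as the last step left them, time stands still between calls to the robot, and variables do not carry over. Pictures are saved under pics/ and viewed, at most 10 in all, crops included, and the job is handed in when it is done.

Besides the shell and the picture viewer there is one more tool, called by a JSON object that holds its "name" and its "arguments". carry_out: Moves the arm, as the interface text tells. Its arguments: {"type":"object","properties":{"rows":{"type":"array"},"grip":{"type":"number"}},"required":["rows"]}

```bash
mkdir -p pics; python3 - <<'E'
from plant import telemetry, viewer
import cv2,numpy as np
o=telemetry.get_obs();print({k:np.round(o[k],3) for k in('clock','tool_pos','orientation','opening')})
for n in('scene','top'):
    cv2.imwrite(f'pics/{n}0.png',viewer.snapshot(n)[:,:,::-1]);c=viewer.camera_info(n);print(n,np.round(c['intrinsics'],1).tolist(),np.round(c['extrinsics'],3).tolist())
print(viewer.camera_info('wrist'))
E
```

```text
{'clock': np.float64(0.0), 'tool_pos': array([0.284, 0.612, 0.226]), 'orientation': array([ 1.79906e+02, -7.00000e-03, -2.49200e+01]), 'opening': np.float64(0.088)}
scene [[604.0, 0.0, 320.5], [0.0, 604.0, 237.1], [0.0, 0.0, 1.0]] [[-0.862, -0.258, 0.436, 0.076], [-0.506, 0.433, -0.746, 0.512], [0.003, -0.864, -0.504, 0.593], [0.0, 0.0, 0.0, 1.0]]
top [[433.1, 0.0, 323.6], [0.0, 433.1, 241.9], [0.0, 0.0, 1.0]] [[0.025, -0.987, 0.156, 0.369], [-1.0, -0.028, -0.012, -0.183], [0.016, -0.156, -0.988, 0.971], [0.0, 0.0, 0.0, 1.0]]
{'intrinsics': array([[336.27390937,   0.        , 323.72511859],
       [  0.        , 336.27390937, 238.23986868],
       [  0.        ,   0.        ,   1.        ]]), 'tool_from_camera': array([[-5.47751622e-04, -9.54097077e-01, -2.99497023e-01,
         8.14315323e-02],
       [ 9.99999771e-01, -4.03484319e-04, -5.43538913e-04,
         6.22474787e-04],
       [ 3.97746535e-04, -2.99497252e-01,  9.54097080e-01,
        -1.57229439e-01],
       [ 0.00000000e+00,  0.00000000e+00,  0.00000000e+00,
         1.00000000e+00]])}
```

View pics/top0.png

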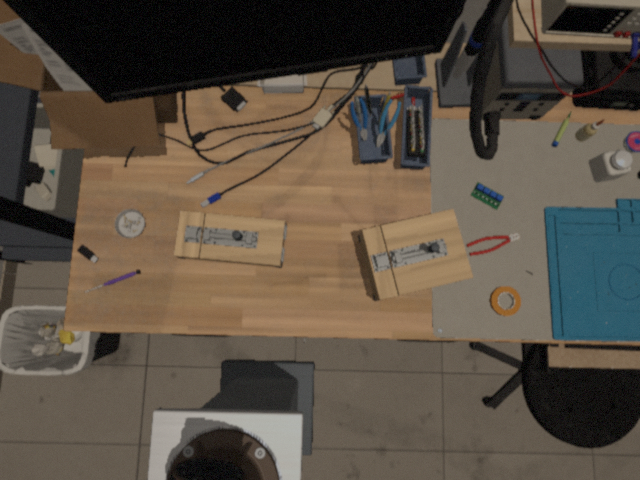

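View pics/scene0.png

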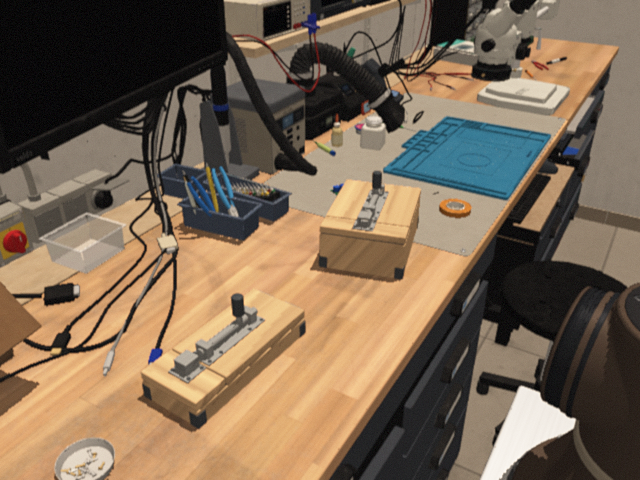

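The low chest is the left one. In the top view its lid corners are about (180,212), (286,220), (283,266) and (175,259), and its knob is near (238,236). In the scene view that knob is at about (238,305). The tall chest is on the right, around (415,255) in the top view.

```bash
cat >h.py <<'E'
import numpy as np
from plant import viewer
def ray(n,uv,T=None):
    c=viewer.camera_info(n);E=c['extrinsics'] if T is None else T
    return E[:3,3],E[:3,:3]@np.linalg.solve(c['intrinsics'],[*uv,1.])
def onz(n,uv,z,T=None):
    p,d=ray(n,uv,T);return p+d*(z-p[2])/d[2]
def tri(r1,r2):
    A=sum(np.eye(3)-np.outer(d,d)/(d@d) for p,d in(r1,r2));b=sum((np.eye(3)-np.outer(d,d)/(d@d))@p for p,d in(r1,r2))
    return np.linalg.solve(A,b)
E
python3 - <<'E'
from h import *
import cv2
im={n:cv2.imread(f'pics/{n}0.png') for n in('top','scene')}
def dark(n,x0,y0,x1,y1,th=70):
    m=(im[n][y0:y1,x0:x1].max(2)<th).astype(np.uint8)
    k,l,s,c=cv2.connectedComponentsWithStats(m);i=1+s[1:,4].argmax();print(n,s[i]+[x0,y0,0,0,0],c[i]+[x0,y0]);return c[i]+[x0,y0]
kt=dark('top',225,225,260,250);ks=dark('scene',225,288,252,320)
print('tri',tri(ray('top',kt),ray('scene',ks)),onz('top',kt,.089),onz('scene',ks,.089))
c=np.array([onz('top',p,.045)[:2] for p in((180,212),(286,220),(283,266),(175,259))]);print(c)
# plate direction: grey mask on lid
h=cv2.cvtColor(im['top'],cv2.COLOR_BGR2HSV)[212:262,176:286]
m=((h[...,1]<60)).astype(np.uint8);k,l,s,_=cv2.connectedComponentsWithStats(m);i=1+s[1:,4].argmax()
b=cv2.boxPoints(cv2.minAreaRect(np.argwhere(l==i)[:,::-1].astype(np.float32)))+[176,212];print(s[i],b)
print(np.array([onz('top',p,.047)[:2] for p in b]))
cv2.imwrite('pics/crop.png',np.hstack([cv2.resize(im['top'][205:275,170:295],None,fx=3.2,fy=3.2,interpolation=2),cv2.resize(im['scene'][280:350,225:350],None,fx=3.2,fy=3.2,interpolation=2)])[:, :800])
E
```

```text
top [233 231  10  10  57] [237.12280702 236.05263158]
scene [232 298  13  20 189] [237.64021164 307.32275132]
tri [ 0.51680261 -0.01449812  0.08386632] [ 0.51575159 -0.01559239  0.089     ] [ 0.5125875  -0.00913623  0.089     ]
[[ 0.57264216  0.11967907]
 [ 0.56150415 -0.11133517]
 [ 0.4608211  -0.10883255]
 [ 0.46960745  0.12240694]]
[ 26  15  56  21 871] [[201.63967896 242.87346268]
 [203.15818024 226.54960155]
 [257.59410095 231.61340714]
 [256.07559967 247.9372673 ]]
[[ 0.50575204  0.06755922]
 [ 0.54150728  0.06676076]
 [ 0.53371388 -0.05116389]
 [ 0.49799934 -0.04965969]]
```

View pics/crop.png

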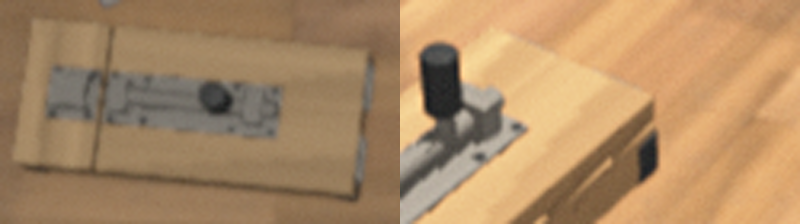

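The knob is near (0.516, -0.014), and the bolt slides about 3° clockwise of +y. I'll hover above it with the tool yawed to about -93° so the fingers close across the slide.

{"name": "carry_out", "arguments": {"rows": [[0.02,0.02,0,0,0,0.05],[0.06,0.06,0,0,0,0.16],[0.1,0.1,0,0,0,0.27],[0.14,0.14,0,0,0,0.38],[0.18,0.18,0,0,0,0.48],[0.22,0.22,0,0,0,0.58],[0.26,0.26,0,0,0,0.68],[0.3,0.3,0,0,0,0.78]], "grip": -0.2}}

```text
clock: 1.1
tool_pos: [0.4302, 0.2119, 0.2266]
orientation: [-180.0, 0.0, -69.8]
force: [0.7, -0.2, -0.4]
opening: 0.0355
gripper_force: 0.0
```

```bash
cat >>h.py <<'E'
from scipy.spatial.transform import Rotation as Ro
from plant import telemetry
def pose():
    o=telemetry.get_obs();return np.array(o['tool_pos']),Ro.from_euler('xyz',o['orientation'],degrees=True),o
def go(p,yaw):
    t,R,o=pose();print('tool shift',np.round(R.inv().apply(np.array(p)-t),4),'turn',np.round((R.inv()*Ro.from_euler('xyz',[180,0,yaw],degrees=True)).as_rotvec(),3),o['clock'],t,o['orientation'])
E
python3 -c "
from h import *
go([.516,-.014,.20],-93.2)"
```

```text
tool shift [ 0.2417 -0.0024  0.0265] turn [-0.     0.     0.409] 1.1 [0.43016971 0.21190944 0.22655576] [-1.79996509e+02  6.98712804e-03 -6.97650014e+01]
```

{"name": "carry_out", "arguments": {"rows": [[0.05,0,0.005,0,0,0.09],[0.1,0,0.01,0,0,0.18],[0.15,0,0.015,0,0,0.27],[0.2,-0.002,0.02,0,0,0.36],[0.232,-0.002,0.025,0,0,0.4],[0.242,-0.002,0.026,0,0,0.409],[0.242,-0.002,0.026,0,0,0.409]]}}

```text
clock: 1.98
tool_pos: [0.5161, -0.0126, 0.2003]
orientation: [180.0, -0.0, -93.1]
force: [-0.5, 0.3, -0.9]
opening: 0.0349
gripper_force: 0.0
```

```bash
python3 - <<'E'
from h import *
import cv2
t,R,o=pose();im=viewer.snapshot('wrist')[:,:,::-1];cv2.imwrite('pics/w1.png',im);print(o['clock'],t,o['orientation'])
T=np.eye(4);T[:3,:3]=R.as_matrix();T[:3,3]=t;np.save('w1.npy',T@viewer.camera_info('wrist')['tool_from_camera'])
E
```

```text
1.975 [ 0.51610979 -0.01264648  0.2002931 ] [ 1.79962747e+02 -7.78012496e-03 -9.30778658e+01]
```

View pics/w1.png

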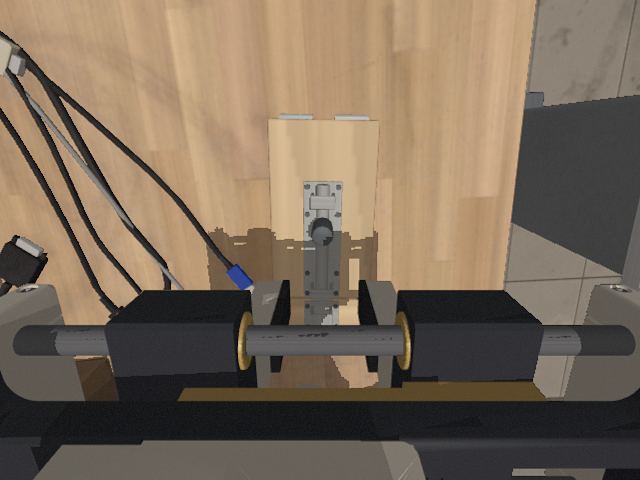

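Wrist view: the knob top is at about (321,229), centred between the fingers, with pads at 290 and 358. The bolt plate runs almost vertically in the image, so the yaw is right.

```bash
python3 - <<'E'
from h import *
import cv2
T=np.load('w1.npy');im=cv2.imread('pics/w1.png')
m=(im[205:255,300:343].max(2)<75).astype(np.uint8)
k,l,s,c=cv2.connectedComponentsWithStats(m);i=1+s[1:,4].argmax();print(s[i]+[300,205,0,0,0],c[i]+[300,205])
for uv in((321,229),(321,219)):print(onz('wrist',uv,.105,T))
for a,b in(((304,182),(303,300)),((340,182),(341,300)),((269,120),(265,225)),((378.5,120),(378,225))):
    p,q=[onz('wrist',x,.046,T) for x in(a,b)];d=q-p;print(p[:2],q[:2],np.degrees(np.arctan2(-d[0],d[1])))
p=onz('wrist',(321,229),.105,T);go([p[0],p[1],.076],-93.2)
E
```

```text
[311 218  22  19 189] [321.57142857 224.33862434]
[ 0.51749404 -0.02293266  0.105     ]
[ 0.51703871 -0.0309553   0.105     ]
[ 0.53196944 -0.0520587 ] [0.54169121 0.06867959] -4.603487986493856
[ 0.49880551 -0.05025433] [0.50259123 0.07081647] -1.7909769669729398
[ 0.55865117 -0.10757776] [ 0.57226529 -0.01312103] -8.201602023373779
[ 0.46303667 -0.10238601] [ 0.46403854 -0.00722372] -0.6031932163385121
tool shift [ 0.0107 -0.002   0.1245] turn [0.    0.    0.003] 2.025 [ 0.51608267 -0.01210918  0.20048945] [ 1.79983992e+02  1.16530730e-03 -9.30231156e+01]
```

```bash
python3 - <<'E'
from h import *
import cv2
T=np.load('w1.npy');im=cv2.imread('pics/w1.png')
cv2.imwrite('pics/c2.png',cv2.resize(im[170:320,270:375],None,fx=4,fy=4,interpolation=cv2.INTER_NEAREST))
K=viewer.camera_info('wrist')['intrinsics']
for y in(-.0145,-.023):
  for z in(.073,.105):
    q=K@(np.linalg.inv(T)@[.5165,y,z,1])[:3];print(y,z,q[:2]/q[2])
E
```

```text
-0.0145 0.073 [322.93213796 228.20443505]
-0.0145 0.105 [322.86616871 239.21818501]
-0.023 0.073 [322.39598328 218.82155687]
-0.023 0.105 [322.26699295 228.85036728]
```

View pics/c2.png

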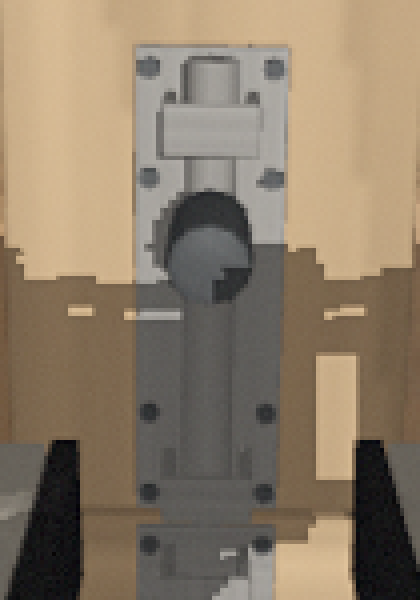

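The crop shows the lit top disc of the knob centred at about (209,265), which is (322,236) in the full picture. That puts the knob at (0.517, -0.016), in agreement with the triangulation.

{"name": "carry_out", "arguments": {"rows": [[0.004,-0.001,0.03,0,0,0],[0.004,-0.001,0.06,0,0,0],[0.004,-0.001,0.085,0,0,0],[0.004,-0.001,0.105,0,0,0],[0.004,-0.001,0.118,0,0,0],[0.004,-0.001,0.123,0,0,0],[0.004,-0.001,0.123,0,0,0]]}}

```text
clock: 2.9
tool_pos: [0.5173, -0.0161, 0.0778]
orientation: [-180.0, 0.0, -93.0]
force: [0.8, 0.3, -0.0]
opening: 0.0351
gripper_force: 0.0
```

{"name": "carry_out", "arguments": {"rows": [[0,0,0,0,0,0],[0,0,0,0,0,0],[0,0,0,0,0,0],[0,0,0,0,0,0]], "grip": -1}}

```text
clock: 3.4
tool_pos: [0.5174, -0.0164, 0.078]
orientation: [-180.0, 0.0, -93.0]
force: [-0.5, 1.3, 5.3]
opening: 0.0172
gripper_force: 30.0
```

{"name": "carry_out", "arguments": {"rows": [[-0.005,0,0,0,0,0],[-0.01,0,0,0,0,0],[-0.016,0,0,0,0,0],[-0.022,0,0,0,0,0],[-0.028,0,0,0,0,0],[-0.033,0,0,0,0,0],[-0.037,0,0,0,0,0],[-0.038,0,0,0,0,0]]}}

```text
clock: 4.4
tool_pos: [0.5199, 0.0219, 0.078]
orientation: [-179.9, 0.0, -93.0]
force: [3.2, -2.6, 4.2]
opening: 0.017
gripper_force: 30.0
```

{"name": "carry_out", "arguments": {"rows": [[-0.002,0,0,0,0,0],[-0.004,0,0,0,0,0],[-0.005,0,0,0,0,0],[-0.005,0,0,0,0,0]]}}

```text
clock: 4.9
tool_pos: [0.5203, 0.0269, 0.078]
orientation: [-179.9, 0.0, -93.0]
force: [2.9, -2.7, 5.3]
opening: 0.0171
gripper_force: 30.0
```

Force is still only friction (about 3 N), so I'll go on to the stop in small steps.

{"name": "carry_out", "arguments": {"rows": [[-0.001,0,0,0,0,0],[-0.002,0,0,0,0,0],[-0.003,0,0,0,0,0],[-0.003,0,0,0,0,0]]}}

```text
clock: 5.4
tool_pos: [0.5205, 0.0298, 0.078]
orientation: [-179.9, 0.0, -93.0]
force: [2.7, -3.4, 4.4]
opening: 0.0174
gripper_force: 30.0
```

{"name": "carry_out", "arguments": {"rows": [[-0.001,0,0,0,0,0],[-0.002,0,0,0,0,0],[-0.003,0,0,0,0,0],[-0.003,0,0,0,0,0]]}}

```text
clock: 5.9
tool_pos: [0.5207, 0.0329, 0.078]
orientation: [-179.9, 0.0, -93.0]
force: [3.7, -2.7, 4.2]
opening: 0.0171
gripper_force: 30.0
```

{"name": "carry_out", "arguments": {"rows": [[-0.001,0,0,0,0,0],[-0.002,0,0,0,0,0],[-0.003,0,0,0,0,0],[-0.003,0,0,0,0,0]]}}

```text
clock: 6.4
tool_pos: [0.5206, 0.0336, 0.078]
orientation: [-179.9, -0.2, -93.0]
force: [7.6, -15.8, 4.9]
opening: 0.0172
gripper_force: 30.0
```

The stop is reached: the tool stalled and the force rose to about 16 N. Release, retreat straight up, and check.

{"name": "carry_out", "arguments": {"rows": [[0.001,0,0,0,0,0],[0.001,0,0,0,0,0],[0.001,0,0,0,0,0],[0.001,0,0,0,0,0]], "grip": -0.2}}

```text
clock: 6.9
tool_pos: [0.5195, 0.0347, 0.0773]
orientation: [180.0, -0.0, -93.0]
force: [0.3, -0.7, 0.5]
opening: 0.0347
gripper_force: 0.0
```

{"name": "carry_out", "arguments": {"rows": [[0,0,-0.01,0,0,0],[0,0,-0.03,0,0,0],[0,0,-0.06,0,0,0],[0,0,-0.09,0,0,0],[0,0,-0.115,0,0,0],[0,0,-0.12,0,0,0],[0,0,-0.12,0,0,0]]}}

```text
clock: 7.78
tool_pos: [0.5196, 0.0345, 0.1977]
orientation: [-180.0, 0.0, -93.0]
force: [-0.3, 0.0, -1.2]
opening: 0.0352
gripper_force: 0.0
```

```bash
python3 - <<'E'
from h import *
import cv2
t,R,o=pose();a=viewer.snapshot('wrist')[:,:,::-1];b=viewer.snapshot('scene')[:,:,::-1]
print(o['clock'],t,o['force'])
cv2.imwrite('pics/end.png',np.hstack([cv2.resize(a[150:330,250:400],(400,480)),cv2.resize(b[270:420,130:255],(400,480))]))
E
```

```text
7.775 [0.51961662 0.03454088 0.19773065] [-0.26559566  0.01419446 -1.19337371]
```

View pics/end.png

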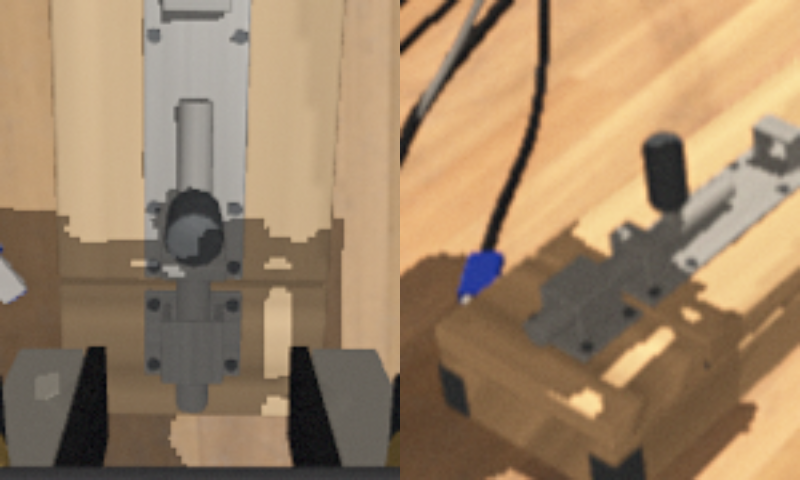

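The picture shows the rod through the keeper, with its tip sticking out beyond it at about (192,400). The knob is up against the front guide strap, and the gripper is clear of everything.

```bash
python3 -c "
from plant import workorder
print(workorder.close_job())"
```

```text
the job is handed in; nothing more can be done
None
```

The low chest is locked: its bolt is pushed to the stop and right through the keeper, the tall chest's bolt was not touched, and the job was handed in with the gripper clear at about 8 s of the 27 s allowed.

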